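# Clip the wafer carrier onto the soak tank's divider

## Task

Pick up the white wafer dip carrier by its bent handle and hang it in the grey soak tank: hook its sprung steel lip over the top edge of the tank's upright divider plate, so that the wafer plate hangs upright inside the tank. Press it gently down until the bridge sits fully home on the divider, let go, and leave the tank, the petri dish, the tape roll and the steel collar where they stand.

Things in the scene. Friction and masses are not known exactly. Their poses are not given: they have to be found in the camera images.
- dip_carrier: white wafer dip carrier, 0.14 kg, lying flat, handle towards the robot within 30 deg. Origin: underside, centre line, where plate meets neck; +x along the plate away from the handle, y across, +z out of the lip side (up as it lies). Plate x 0 to 66 mm, 64 wide; neck x -41 to 0, 40 wide; both z 0 to 4. Hung: +x points down, neck face z = 4 against the divider, lip on its other side
- handle (a point): middle of the handle's grip, a block 44 mm long, 26 mm wide in y, 16 mm thick, at (-69.7, 0, 37.7) mm in the carrier's frame, same axes. The handle is straight, starts at (-40, 0, 8) and rises at 45 deg along (-1, 0, +1) for 64 mm; the grip takes up its last 44 mm. Grip it across its 26 mm width
- bridge_seat (a point): middle of the bridge's seating face, at (-36, 0, 6.5) mm in the carrier's frame, same axes; fully home it lies on the divider's top edge, in the middle of its thickness. The bridge (x -42 to -36, 40 mm wide, z 0 to 13.5) joins neck and lip
- foot (a point): middle of the plate's free end, at (66, 0, 2) mm in the carrier's frame, 102 mm below the seating face when hung; a dark wafer is fixed flush in the plate's window
- lip_tip (a point): tip of the sprung steel lip, a leaf 38 mm wide hinged at the bridge's outer edge, parallel to the neck; at rest at (3, 0, 14.3) mm in the carrier's frame (39 mm past the seat). 21 mm past the seat it leans in to 2.3 mm from the neck, then flares to a mouth about 8.5 mm wide. It must spring open over the 5 mm divider: 2 to 12 N downward; the carrier's weight does not seat it
- soak_tank: open grey tank, loose, 1.8 kg. Origin: centre of its underside, z up. Outside 150 mm in x, 130 in y, 125 high; walls 5 mm, inner floor at z 10; a collar 12 mm wide, 14 high runs round outside, flush with the rim (too thick for the lip). Its -x side faces the robot within 30 deg. The white divider stands in it square to x, see divider_range
- petri_dish: bystander: clear petri dish 55 mm wide, 12 mm high; origin at the centre of its underside
- tape_ring: bystander: roll of tape 100 mm wide, 19 mm high, lying flat; origin at the centre of its underside
- steel_collar: bystander: plain steel collar 58 mm wide, 14 mm high; origin at the centre of its underside
- lip (a joint): how far the sprung lip is bent open, rad: 0 at rest, about 0.12 when it grips the 5 mm divider
- divider_range (a point): a point fixed in the tank at (-10, 0, 137) mm of its frame, at the height of the divider's top edge. The divider is a plate 5 mm thick, across the whole tank, that slides along the tank's x with about 7 N; its middle stands up to 22 mm to either side of this point. Where it stands is not reported: find it by sight or touch

How it is judged:
By the outcome, as a careful person would: the job done as asked, in the order asked, and still so for the second after the job is handed in, with the robot touching nothing.
It also fails if it takes over 54 s, if anything falls off the work surface, if the arm or the gripper's body presses on something with over 40 N, if the wrist force passes 120 N, or if a joint passes its speed limit or range.

## Robot

A 7-joint arm with a two-finger parallel gripper is mounted at the origin on a cart in front of the work surface, level with it; the furniture and walls round the work are solid. World frame = base frame: x ahead of the robot, y to its left, z up, the work surface at z = 0. Lengths are in m, angles in rad, forces in N, time in s.
With the tool pointing down it reaches from about 0.4 to 0.925 m from the base axis. Payload 5.6 kg.
Tool frame: the origin (TCP) lies at the very end of the fingers, on their centre line; the grasp point (between the pads) lies 19 mm behind it (robot.grasp_offset is the distance from the TCP to the grasp point, in m); z points along the fingers, y is the line along which they close (so a half turn about z gives the same grasp; the last joint's range is limited). The gripper opens to 85 mm and grips with 20 to 120 N. Pads are 22 mm wide; open, the fingers measure 114 mm over their backs; the gripper's body (76 mm by 85 mm) begins 54 mm behind the grasp point. The pads swing forward as they close: fully open they stand 13 mm farther back than shut.
Start: joints at [-1.306, 0.468, -0.012, 1.603, 0.006, 1.071, -0.056], TCP at [0.197, 0.619, 0.231] pointing down, gripper open.
Joint ranges: [-2.53, 2.53], [-0.31, 2.02], [-1.57, 1.55], [0.28, 2.44], [-1.29, 4.43], [0.15, 1.84], [-2.92, 2.92]. Speed limits (rad/s): [2.57, 2.57, 3.14, 3.14, 3.14, 3.14, 3.14].

## Interface

Orientations are given as a unit quaternion [w, x, y, z].
In Python, from plant import readout, optics, workorder, robot gives the robot as it stands.
- The arm moves only by the tool send_rows, never from a script. Its argument "increments" is a list that holds one entry, the list of rows, each a list of 5 numbers: the shift along the tool's x, y, z in mm, then the turn about the tool's z in degrees, then the opening, from 0 (shut) to 1 (fully open). In form: [[[tx, ty, tz, spin, fingers], ...]]. A call has 1 to 5 rows; each row shifts and turns the commanded pose from where the row before left it, along the tool's axes as they then stand; what a row does not reach is not made up. A row lasts 1/12 s, in which the tool goes at most 41.7 mm and 7.16 degrees, less where a joint would pass 70% of its speed; a pose out of reach is approached as far as the arm can. A call with a gripper value outside its range is refused whole. The fingers move at their own pace and stop on an object; "force" is the grip in N (left out, the last holds). Time passes only in rows, so rows that do not move let the fingers close. It gives the time, the measured TCP pose, the force, the opening and the grip force at its end, in the units of the state.
- readout.get_state(): the state, without advancing time (a new reading comes with each control period).
- optics.grab_frame(name): name is "scene" or "side" or "wrist"; returns a dict with "pixels" (400x640x3 uint8, red, green, blue), "intrinsics" (3x3 intrinsics, pixels), "dist" ([k1, k2, p1, p2, k3] as OpenCV has them; the pictures are not rectified), "R" (3x3) and "t" (3): a world point X has camera coordinates R X + t; the wrist camera has in their place "hand_eye" (4x4, takes a point from camera to tool coordinates, whose origin is the TCP and whose axes are the flange's). Camera axes: x right, y down, z forward; pixel columns grow to the right and rows downward; lengths in m; the calibration is good to about 2 mm. A picture is of the moment at which its call begins: read the wrist's pose just before it. There is no depth.
- workorder.hand_in(): hands the job in; it is judged then, once.
Trained networks look in a picture, given as the dict that the camera call returned (one of the last four; its "shot" number tells which), for a name from the list of things; names that differ only in an ending like _2 or _b are one class to them, and where a whole thing is asked for, a point or a joint stands for the part that bears it (a point fixed in the world has none). Each returns a list of dicts, best first, with "conf" (0 to 1); they miss things now and then, are a little off and sometimes report something else, mostly with a low value. They report only what shows in the picture. A call takes as long as a camera call.
- optics.recognise(query, picture): "at" ([x, y, z] in m, in world coordinates, good to about 4 mm: the middle of the surface that is visible of it).
- optics.spot_point(query, picture): "at" ([x, y, z] in m, in world coordinates, good to about 4 mm: a listed point, or the origin of a listed thing).
The state is a dict: "t": time; "joint_positions": joint angles; "qd": joint speeds; "effort": joint torques, N m; "tcp_pos": TCP position; "tool_rot": TCP orientation; "force": force on the tool from outside, world axes, zero at the start; "moment": the same for the moment, N m; "width": opening from 0.0 (shut) to 1.0 (fully open); "gripper_force": force on a finger pad.
Only numpy, scipy, OpenCV 4.12 (cv2) and the standard library are available. Lean on these libraries where they do the work, as an engineer would, in place of code of your own. Each camera call takes 0.05 s, during which the arm holds its last target. There are 200 camera calls.

## Working session

There is one attempt and no reset: what is moved stays moved. The work goes in short steps, Python scripts to look and compute and a tool call to move; the robot and the scene stay as the last step left them, time stands still between calls to the robot, and variables do not carry over. Pictures are saved under pics/ and viewed, at most 10 in all, crops included, and the job is handed in when it is done.

Besides the shell and the picture viewer there is one more tool, called after "Request:" as a command line: name --argument value ..., lists and objects as JSON in quotes. send_rows: Moves the arm, as the interface text tells. Its arguments: {"type":"object","properties":{"increments":{"type":"array"},"force":{"type":"number"}},"required":["increments"]}

```bash
ls; mkdir -p pics
cat > h.py <<'E'
import numpy as np, cv2
from scipy.spatial.transform import Rotation as Rn
from plant import readout, optics, workorder, robot
def snap(n,f=None):
    p=optics.grab_frame(n)
    if f: cv2.imwrite('pics/'+f,p['pixels'][:,:,::-1])
    return p
def proj(p,X):
    X=np.atleast_2d(np.array(X,float))
    return cv2.projectPoints(X,cv2.Rodrigues(np.array(p['R']))[0],np.array(p['t']),np.array(p['intrinsics']),np.array(p['dist']))[0][:,0]
E
python3 - <<'E'
from h import *
s=readout.get_state(); print({k:np.round(v,3).tolist() for k,v in s.items()})
print([a for a in dir(robot) if a[0]!='_'])
ims=[]
for c in ['scene','side']:
    p=snap(c,c+'0.png'); ims.append(p)
    print(c,np.round(-np.array(p['R']).T@np.array(p['t']),3))
    for q in ['dip_carrier','handle','bridge_seat','foot','lip_tip','soak_tank','divider_range','petri_dish','tape_ring','steel_collar']:
        r=optics.spot_point(q,p)[:1]; print(q,[(np.round(d['at'],4).tolist(),round(d['conf'],2)) for d in r])
E
```

```text
pics
{'t': 0.0, 'joint_positions': [-1.306, 0.468, -0.012, 1.604, 0.006, 1.071, -0.056], 'qd': [-0.001, -0.001, -0.0, 0.001, -0.002, 0.0, -0.001], 'effort': [-0.0, -53.24, 0.021, -25.131, 0.011, 0.008, 0.0], 'tcp_pos': [0.197, 0.619, 0.23], 'tool_rot': [-0.0, 0.153, 0.988, -0.001], 'force': [0.389, -0.0, -0.223], 'moment': [0.0, -0.031, 0.048], 'gripper_force': 0.0, 'width': 1.0}
['PlanningError', 'grasp_offset']
scene [-0.013 -0.749  0.661]
dip_carrier [([0.5991, 0.0052, -0.0006], 0.57)]
handle [([0.5378, -0.0239, 0.0377], 0.83)]
bridge_seat [([0.5675, -0.0068, 0.0088], 0.76)]
foot [([0.6577, 0.0385, 0.0033], 0.56)]
lip_tip [([0.606, 0.0092, 0.0156], 0.67)]
soak_tank [([0.5774, 0.2131, -0.0015], 0.64)]
divider_range [([0.5645, 0.2104, 0.1367], 0.56)]
petri_dish [([0.7414, 0.0749, -0.0026], 0.67)]
tape_ring [([0.3997, -0.0935, -0.0009], 0.92)]
steel_collar [([0.409, 0.1441, 0.0031], 0.78)]
side [0.384 0.891 0.603]
dip_carrier []
handle [([0.5398, -0.019, 0.0395], 0.49)]
bridge_seat [([0.5696, -0.0108, 0.0017], 0.41)]
foot []
lip_tip []
soak_tank [([0.579, 0.2162, 0.0005], 0.63)]
divider_range [([0.5681, 0.2038, 0.1399], 0.95)]
petri_dish [([0.742, 0.0817, -0.001], 0.7)]
tape_ring [([0.396, -0.0938, -0.0001], 0.77)]
steel_collar [([0.4091, 0.1455, 0.0002], 0.73)]
```

View pics/scene0.png

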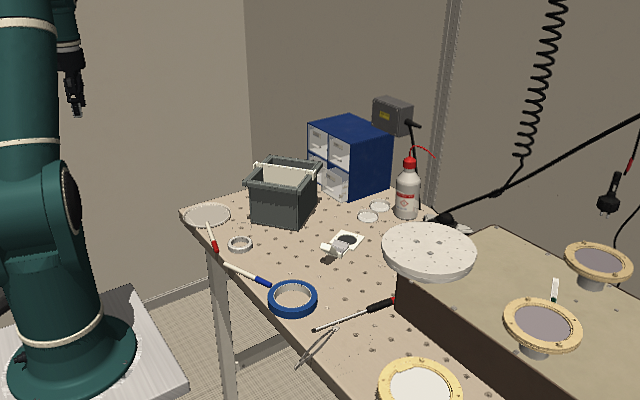

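View pics/side0.png

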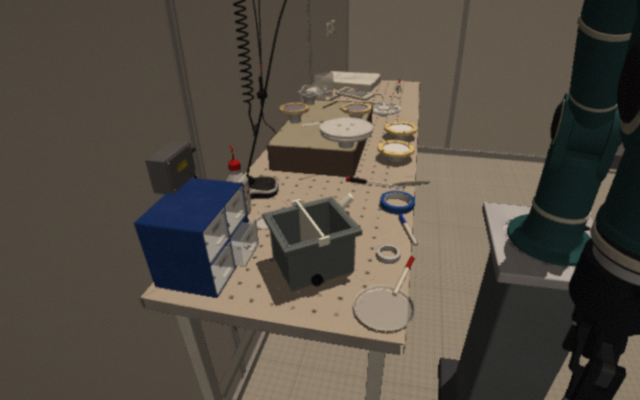

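```bash
cat >> h.py <<'E'
def tool():
    s=readout.get_state(); R=Rn.from_quat(np.roll(s['tool_rot'],-1)).as_matrix()
    return np.array(s['tcp_pos']),R
def yawy(R): return np.degrees(np.arctan2(R[1,1],R[0,1]))
def rows(target,yaw=None,vmax=40,f=1.0,P=None,yw=None):
    """rows to TCP target (m), tool-y heading yaw (deg)"""
    p,R=tool(); y=yawy(R)
    dy=0 if yaw is None else (yaw-y+180)%360-180
    d=(np.array(target)-p)*1000
    n=max(int(np.ceil(np.linalg.norm(d)/vmax)),int(np.ceil(abs(dy)/7)),1)
    out=[]
    for i in range(n):
        l=(R.T@(d/n)); out.append([*np.round(l,1).tolist(),round(-dy/n,2),f])
        R=R@Rn.from_euler('z',-dy/n,degrees=True).as_matrix()
    for i in range(0,n,5): print([out[i:i+5]])
E
python3 - <<'E'
from h import *
p=snap('wrist'); print(np.round(p['hand_eye'],3),np.round(p['intrinsics'],1)); p0,R=tool(); print(yawy(R),np.round(R,3))
rows([0.42,0.2,0.33],117.5)
E
```

```text
[[-0.    -0.949 -0.316  0.082]
 [ 1.    -0.     0.    -0.   ]
 [-0.    -0.316  0.949 -0.142]
 [ 0.     0.     0.     1.   ]] [[297.6   0.  321.4]
 [  0.  297.6 196. ]
 [  0.    0.    1. ]]
72.36006896232755 [[-0.953  0.303  0.   ]
 [ 0.303  0.953 -0.   ]
 [-0.    -0.    -1.   ]]
[[[-26.1, -25.5, -7.6, np.float64(-3.47), 1.0], [-24.5, -27.1, -7.6, np.float64(-3.47), 1.0], [-22.8, -28.5, -7.6, np.float64(-3.47), 1.0], [-21.1, -29.9, -7.6, np.float64(-3.47), 1.0], [-19.2, -31.1, -7.6, np.float64(-3.47), 1.0]]]
[[[-17.3, -32.2, -7.6, np.float64(-3.47), 1.0], [-15.3, -33.2, -7.6, np.float64(-3.47), 1.0], [-13.3, -34.0, -7.6, np.float64(-3.47), 1.0], [-11.2, -34.8, -7.6, np.float64(-3.47), 1.0], [-9.1, -35.4, -7.6, np.float64(-3.47), 1.0]]]
[[[-6.9, -35.9, -7.6, np.float64(-3.47), 1.0], [-4.7, -36.2, -7.6, np.float64(-3.47), 1.0], [-2.5, -36.5, -7.6, np.float64(-3.47), 1.0]]]
```

Request:
send_rows --increments '[[[-26,-25.5,-7.6,-3.47,1],[-24.5,-27,-7.6,-3.47,1],[-23,-28.5,-7.6,-3.47,1],[-21,-30,-7.6,-3.47,1],[-19,-31,-7.6,-3.47,1]]]'

```text
t: 1.57
tcp_pos: [0.2831, 0.4566, 0.2697]
tool_rot: [0.0, 0.001, 1.0, 0.0]
force: [-0.1, -0.8, 0.3]
width: 1.0
gripper_force: 0.0
```

Request:
send_rows --increments '[[[-17,-32,-7.6,-3.47,1],[-15,-33,-7.6,-3.47,1],[-13,-34,-7.6,-3.47,1],[-11,-35,-7.6,-3.47,1],[-9,-35,-7.6,-3.47,1]]]'

```text
t: 1.98
tcp_pos: [0.3674, 0.2955, 0.308]
tool_rot: [0.0, -0.15, 0.989, 0.0]
force: [1.1, 0.7, -0.1]
width: 1.001
gripper_force: 0.0
```

Request:
send_rows --increments '[[[-7,-36,-7.6,-3.47,1],[-5,-36,-7.6,-3.47,1],[-2.5,-36.5,-7.6,-3.47,1],[0,0,0,0,1]]]'

```text
t: 2.32
tcp_pos: [0.4226, 0.194, 0.3321]
tool_rot: [0.002, -0.233, 0.972, -0.001]
force: [0.5, -1.0, 1.0]
width: 1.001
gripper_force: 0.0
```

```bash
cat >> h.py <<'E'
def wsnap(f=None):
    p0,R=tool(); p=snap('wrist',f); H=np.array(p['hand_eye'])
    Rc=R@H[:3,:3]; c=R@H[:3,3]+p0
    p['R']=Rc.T; p['t']=-Rc.T@c
    return p
def pix2plane(p,uv,z):
    u=cv2.undistortPoints(np.array(uv,float).reshape(-1,1,2),np.array(p['intrinsics']),np.array(p['dist']))[:,0]
    d=np.c_[u,np.ones(len(u))]@np.array(p['R']); c=-np.array(p['R']).T@np.array(p['t'])
    return c+d*((z-c[2])/d[:,2])[:,None]
E
python3 - <<'E'
from h import *
p0,R=tool(); print(p0.round(4),yawy(R),R[:,2].round(3),np.round(readout.get_state()['joint_positions'],2))
p=wsnap('w1.png')
for q in ['soak_tank','divider_range','handle','foot','bridge_seat']:
    r=optics.spot_point(q,p)[:2]; print(q,[(np.round(d['at'],4).tolist(),round(d['conf'],2)) for d in r])
rows([0.47,0.02,0.25],117.5)
E
```

```text
[0.4226 0.194  0.3321] 116.9837543981051 [ 0.005 -0.    -1.   ] [-0.66  0.04  0.17  1.92 -0.    1.17  1.55]
soak_tank [([0.5758, 0.2157, 0.0039], 0.93)]
divider_range [([0.5661, 0.2119, 0.1373], 0.59)]
handle [([0.5392, -0.0221, 0.0399], 0.62)]
foot [([0.6591, 0.0368, 0.0015], 0.9)]
bridge_seat [([0.5653, -0.0072, 0.0091], 0.58)]
[[[6.3, -30.9, 13.3, np.float64(0.02), 1.0], [6.3, -30.9, 13.3, np.float64(0.02), 1.0], [6.3, -30.9, 13.3, np.float64(0.02), 1.0], [6.3, -30.9, 13.3, np.float64(0.02), 1.0], [6.3, -30.9, 13.3, np.float64(0.02), 1.0]]]
[[[6.3, -30.9, 13.3, np.float64(0.02), 1.0]]]
```

View pics/w1.png

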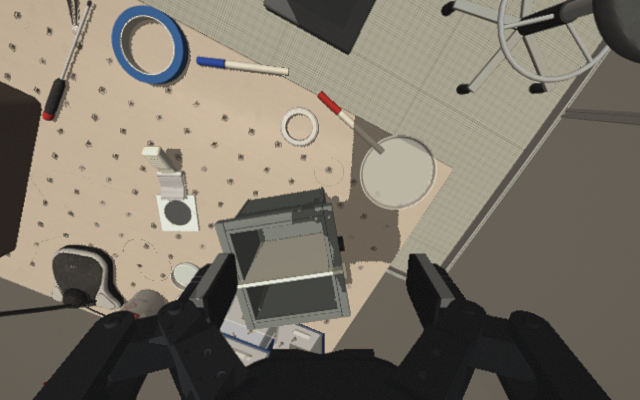

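Run:
```python
from h import *
import pickle
p=wsnap(); pickle.dump({k:np.array(v) for k,v in p.items()},open('w1.pkl','wb'))
im=p['pixels'][170:340,200:360,::-1]; cv2.imwrite('pics/w1c.png',cv2.resize(im,None,fx=4.7,fy=3.5*0+3.5,interpolation=cv2.INTER_CUBIC))
d=pix2plane(p,[(238,288),(341,277)],.137); print(d.round(4)); v=d[0]-d[1]; print(np.degrees(np.arctan2(v[1],v[0])), np.linalg.norm(v))
r=pix2plane(p,[(217,222),(349,315),(254,328)],.125); print(r.round(4))
```

```text
[[0.6087 0.1777 0.137 ]
 [0.5304 0.2906 0.137 ]]
-55.27000627827171 0.13738769333741235
[[0.5391 0.1167 0.125 ]
 [0.587  0.3356 0.125 ]
 [0.6709 0.2249 0.125 ]]
```

View pics/w1c.png

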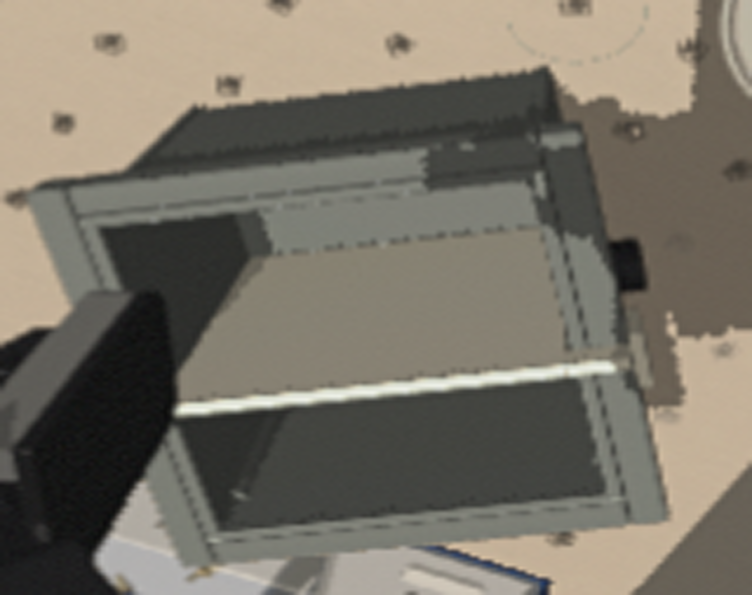

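Request:
send_rows --increments '[[[6,-31,13,0,1],[6,-31,13,0,1],[6,-31,13,0,1],[6,-31,13,0,1],[6,-31,13,0,1]]]'

```text
t: 3.08
tcp_pos: [0.4635, 0.049, 0.2644]
tool_rot: [0.0, -0.239, 0.971, 0.0]
force: [0.4, -0.1, -0.2]
width: 0.997
gripper_force: 0.0
```

Request:
send_rows --increments '[[[6,-31,13,0,1],[0,0,0,0,1]]]'

```text
t: 3.25
tcp_pos: [0.4721, 0.0137, 0.2499]
tool_rot: [-0.002, -0.234, 0.972, -0.001]
force: [0.0, -0.3, 0.0]
width: 0.998
gripper_force: 0.0
```

Run:
```python
from h import *
import pickle
from scipy.optimize import least_squares
p=pickle.load(open('w1.pkl','rb'))
uv=np.array([(206.4,223.7),(324,205.7),(342,318.6),(240,332)])
L=np.array([[-87,-77],[-87,77],[87,77],[87,-77]])/1000
def f(x):
    c,s=np.cos(x[2]),np.sin(x[2]); X=np.c_[x[0]+L[:,0]*c-L[:,1]*s,x[1]+L[:,0]*s+L[:,1]*c,np.full(4,.125)]
    return (proj(p,X)-uv).ravel()
r=least_squares(f,[.577,.215,.5]); print(r.x[:2].round(4),np.degrees(r.x[2]),r.fun.round(1))
x,y,t=r.x; u=np.array([np.cos(t),np.sin(t)]);v=np.array([-u[1],u[0]])
d=pix2plane(p,[(238.3,287.1),(332,275)],.137)
for q in d: print(q.round(4),'tank x,y',((q[:2]-[x,y])@u).round(4),((q[:2]-[x,y])@v).round(4))
p=wsnap('w2.png'); p0,R=tool()
P={}
for q in ['handle','foot','bridge_seat','lip_tip','dip_carrier']:
    r=optics.spot_point(q,p)[:1]; print(q,[(np.round(d['at'],4).tolist(),round(d['conf'],2)) for d in r])
    if r: P[q]=np.array(r[0]['at'][:2])
if 'foot' in P:
    d=P['foot']-P['handle']; print('yaw',np.degrees(np.arctan2(d[1],d[0])),np.linalg.norm(d))
```

```text
[0.5722 0.218 ] 36.67978073002742 [-1.2  0.1  0.8  0.2  1.5 -0.  -1.1  0. ]
[0.6072 0.1775 0.137 ] tank x,y 0.0039 -0.0534
[0.5332 0.2787 0.137 ] tank x,y 0.005 0.072
handle [([0.5422, -0.0228, 0.0351], 0.94)]
foot [([0.6628, 0.0375, -0.0019], 0.74)]
bridge_seat [([0.5684, -0.0067, 0.0097], 0.61)]
lip_tip [([0.6033, 0.0107, 0.0064], 0.78)]
dip_carrier [([0.6005, 0.0071, -0.001], 0.75)]
yaw 26.565051177078004 0.13483489904323726
```

View pics/w2.png

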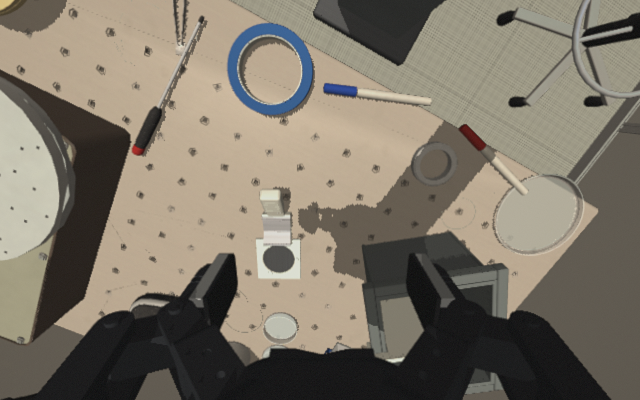

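Run:
```python
from h import *
rows([.5365,-.0245,.09],117); print('then down 67')
```

```text
[[[-7.1, -14.0, 32.5, np.float64(0.13), 1.0], [-7.1, -14.0, 32.5, np.float64(0.13), 1.0], [-7.2, -13.9, 32.5, np.float64(0.13), 1.0], [-7.2, -13.9, 32.5, np.float64(0.13), 1.0], [-7.2, -13.9, 32.5, np.float64(0.13), 1.0]]]
then down 67
```

Request:
send_rows --increments '[[[-7,-14,32,0,1],[-7,-14,32,0,1],[-7,-14,32,0,1],[-7,-14,32,0,1],[-7.5,-14,31,0,1]]]'

```text
t: 3.97
tcp_pos: [0.537, -0.0253, 0.0919]
tool_rot: [0.001, -0.239, 0.971, 0.0]
force: [0.3, -1.1, 0.6]
width: 0.997
gripper_force: 0.0
```

Request:
send_rows --increments '[[[0,0,0,0,1],[0,0,0,0,1]]]'

```text
t: 4.13
tcp_pos: [0.5352, -0.026, 0.0916]
tool_rot: [-0.002, -0.238, 0.971, 0.0]
force: [0.1, -0.1, 0.5]
width: 0.998
gripper_force: 0.0
```

Run:
```python
from h import *
p0,R=tool(); print(p0.round(4),yawy(R),R[:,2].round(3))
p=wsnap('w3.png')
for q in ['handle','foot','bridge_seat','lip_tip','dip_carrier']:
    r=optics.spot_point(q,p)[:1]; print(q,[(np.round(d['at'],4).tolist(),round(d['conf'],2)) for d in r])
print(proj(p,[[*p0[:2],.04],[*(p0[:2]+.1*R[:2,0]*-1),.0]]))
rows([.5365,-.0245,.023],117,30)
```

```text
[ 0.5352 -0.026   0.0916] 117.5086838826041 [-0.004 -0.    -1.   ]
handle [([0.5383, -0.0198, 0.0386], 0.62)]
foot [([0.6607, 0.036, -0.0006], 0.69)]
bridge_seat [([0.565, -0.0069, 0.0083], 0.83)]
lip_tip [([0.6038, 0.01, 0.0141], 0.94)]
dip_carrier [([0.6016, 0.009, -0.0002], 0.74)]
[[320.5155483  219.90765517]
 [320.6512028  301.59112898]]
[[[0.1, 0.5, 24.1, np.float64(0.18), 1.0], [0.1, 0.5, 24.1, np.float64(0.18), 1.0], [0.1, 0.5, 24.1, np.float64(0.18), 1.0]]]
```

View pics/w3.png

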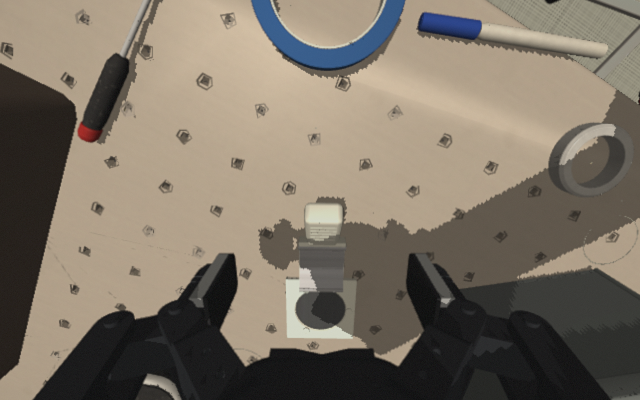

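Request:
send_rows --increments '[[[0,0.5,23,0,1],[0,0.5,23,0,1],[0,0.5,22.5,0,1],[0,0,0,0,1],[0,0,0,0,0]]]' --force 20

```text
t: 4.85
tcp_pos: [0.5352, -0.0251, 0.025]
tool_rot: [-0.0, -0.238, 0.971, 0.0]
force: [0.0, -0.4, 0.0]
width: 0.883
gripper_force: 0.0
```

Request:
send_rows --increments '[[[0,0,0,0,0],[0,0,0,0,0],[0,0,0,0,0],[0,0,0,0,0],[0,0,0,0,0]]]'

```text
t: 5.27
tcp_pos: [0.5362, -0.0253, 0.0257]
tool_rot: [0.001, -0.237, 0.971, -0.0]
force: [-0.9, -0.3, 6.5]
width: 0.303
gripper_force: 25.9
```

Request:
send_rows --increments '[[[0,0,0,0,0],[0,0,0,0,0],[0,0,0,0,0],[0,0,-15,0,0],[0,0,-30,0,0]]]'

```text
t: 5.68
tcp_pos: [0.5328, -0.0253, 0.0675]
tool_rot: [-0.003, -0.237, 0.971, 0.001]
force: [0.5, 0.9, -0.7]
width: 0.3
gripper_force: 25.0
```

Request:
send_rows --increments '[[[0,0,-40,0,0],[0,0,-40,0,0],[0,0,-40,0,0],[0,0,0,0,0],[0,0,0,0,0]]]'

```text
t: 6.1
tcp_pos: [0.537, -0.0253, 0.1921]
tool_rot: [0.003, -0.237, 0.971, -0.0]
force: [0.1, -1.3, -1.9]
width: 0.301
gripper_force: 25.0
```

Run:
```python
from h import *
p0,R=tool(); print(p0.round(4),yawy(R),R[:,2].round(3))
ps=snap('scene'); p=wsnap()
for P in (ps,p):
  for q in ['handle','foot','bridge_seat','lip_tip','dip_carrier']:
    r=optics.spot_point(q,P)[:1]; print(q,[(np.round(d['at'],4).tolist(),round(d['conf'],2)) for d in r])
u,v=proj(ps,[p0])[0].astype(int)
c=ps['pixels'][max(0,v-100):v+100,max(0,u-100):u+100]
cv2.imwrite('pics/s3.png',np.hstack([cv2.resize(c,(390,390)),cv2.resize(p['pixels'][120:320,220:420],(390,390))])[:,:,::-1])
```

```text
[ 0.537  -0.0253  0.1921] 117.47751478034967 [ 0.005  0.001 -1.   ]
handle [([0.5382, -0.0252, 0.2026], 0.69)]
foot [([0.6597, 0.0369, 0.168], 0.6)]
bridge_seat [([0.5687, -0.0069, 0.1736], 0.58)]
lip_tip [([0.6069, 0.012, 0.1804], 0.63)]
dip_carrier [([0.599, 0.005, 0.1649], 0.97)]
handle [([0.5357, -0.023, 0.2044], 0.75)]
foot []
bridge_seat [([0.5634, -0.0014, 0.1727], 0.93)]
lip_tip [([0.6045, 0.0113, 0.1751], 0.78)]
dip_carrier [([0.6004, 0.0069, 0.1618], 0.83)]
```

View pics/s3.png

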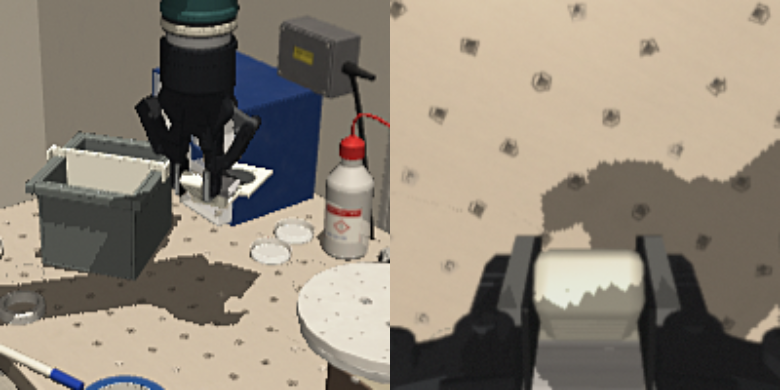

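Request:
send_rows --increments '[[[0,0,25,0,0.25],[0,0,20,0,0.25],[0,0,0,0,0.25]]]'

```text
t: 6.95
tcp_pos: [0.5329, -0.0252, 0.1413]
tool_rot: [-0.003, -0.238, 0.971, 0.001]
force: [-0.1, 0.0, -1.5]
width: 0.297
gripper_force: 25.0
```

Request:
send_rows --increments '[[[0,0,0,0,0.28]]]'

```text
t: 7.03
tcp_pos: [0.5349, -0.0255, 0.144]
tool_rot: [-0.001, -0.237, 0.971, 0.0]
force: [0.1, -0.3, -2.1]
width: 0.302
gripper_force: 25.0
```

Request:
send_rows --increments '[[[0,0,0,0,0.29]]]'

```text
t: 7.12
tcp_pos: [0.5362, -0.0255, 0.1454]
tool_rot: [0.001, -0.237, 0.971, -0.0]
force: [0.0, -0.2, -0.7]
width: 0.304
gripper_force: 25.0
```

Request:
send_rows --increments '[[[0,0,0,0,0.296]]]'

```text
t: 7.2
tcp_pos: [0.5365, -0.0254, 0.1459]
tool_rot: [0.001, -0.237, 0.971, -0.0]
force: [0.9, -0.1, -2.0]
width: 0.299
gripper_force: 25.0
```

Request:
send_rows --increments '[[[0,0,0,0,0.3]]]'

```text
t: 7.28
tcp_pos: [0.5364, -0.0254, 0.1458]
tool_rot: [0.001, -0.237, 0.971, -0.0]
force: [-0.0, -0.7, -1.2]
width: 0.301
gripper_force: 18.6
```

Run:
```python
from h import *
for i in range(4):
    s=readout.get_state(); print(s['width'],s['gripper_force'],s['force'],s['moment']); P=snap('scene')
for q in ['foot','lip_tip']:
    r=optics.spot_point(q,P)[:1]; print(q,[(np.round(d['at'],4).tolist(),round(d['conf'],2)) for d in r])
```

```text
0.3014408465454641 18.610591292381287 [-0.00579057 -0.7141613  -1.17792349] [-0.06510203  0.06670474  0.019157  ]
0.2992030241308613 18.600581288337708 [ 0.08147233 -0.05535369 -1.64307874] [-0.04627682 -0.01069241  0.03741523]
0.29946757552570236 18.599363565444946 [ 0.7488904   0.04286504 -1.12894274] [-0.0443185   0.05922984  0.05883895]
0.30177600399159143 18.59904795885086 [-0.80101849  0.05140463 -1.82416253] [-0.03118617  0.05016392  0.07119065]
foot [([0.6578, 0.0395, 0.119], 0.7)]
lip_tip [([0.6043, 0.0092, 0.1353], 0.5)]
```

Request:
send_rows --increments '[[[0,0,0,0,0.302]]]'

```text
t: 7.67
tcp_pos: [0.5356, -0.0253, 0.1447]
tool_rot: [0.0, -0.237, 0.971, 0.0]
force: [0.1, -0.7, -1.8]
width: 0.304
gripper_force: 10.4
```

Request:
send_rows --increments '[[[0,0,0,0,0.303]]]'

```text
t: 7.75
tcp_pos: [0.5356, -0.0253, 0.1446]
tool_rot: [0.0, -0.237, 0.971, 0.0]
force: [-0.1, -0.8, -1.4]
width: 0.302
gripper_force: 6.5
```

```bash
cat >> h.py <<'E'
def look(qs,cams=('scene',)):
    for i in range(3):
        s=readout.get_state()
    print('w %.3f g %.1f'%(s['width'],s['gripper_force']),'F',np.round(s['force'],1),'M',np.round(s['moment'],2),'tcp',np.round(s['tcp_pos'],4))
    for c in cams:
        P=wsnap() if c=='wrist' else snap(c)
        for q in qs:
            r=optics.spot_point(q,P)[:1]; print(c,q,[(np.round(d['at'],4).tolist(),round(d['conf'],2)) for d in r])
    return P
E
python3 -c "
from h import *
look(['foot','lip_tip'])"
```

```text
w 0.302 g 6.5 F [-0.1 -0.8 -1.4] M [-0.02  0.06  0.  ] tcp [ 0.5356 -0.0253  0.1446]
scene foot [([0.6574, 0.0399, 0.1186], 0.85)]
scene lip_tip [([0.6031, 0.0099, 0.1348], 0.5)]
```

Request:
send_rows --increments '[[[0,0,0,0,0.3036],[0,0,0,0,0.3036]]]'

```text
t: 8.07
tcp_pos: [0.5356, -0.0253, 0.1446]
tool_rot: [0.0, -0.237, 0.971, -0.0]
force: [0.1, -0.5, -0.7]
width: 0.303
gripper_force: 3.4
```

```bash
python3 -c "
from h import *
look(['foot','lip_tip'])"
```

```text
w 0.303 g 3.4 F [ 0.1 -0.5 -0.7] M [-0.05 -0.03  0.  ] tcp [ 0.5356 -0.0253  0.1446]
scene foot [([0.6404, 0.0286, 0.0795], 0.59)]
scene lip_tip [([0.5963, 0.0053, 0.1118], 0.6)]
```

Request:
send_rows --increments '[[[0,0,0,0,0.3036],[0,0,0,0,0.3036]]]'

```text
t: 8.38
tcp_pos: [0.5355, -0.0253, 0.1446]
tool_rot: [0.0, -0.237, 0.971, 0.0]
force: [0.9, 0.1, -1.0]
width: 0.303
gripper_force: 3.3
```

```bash
python3 -c "
from h import *
look(['handle','foot','lip_tip','bridge_seat'])"
```

```text
w 0.303 g 3.3 F [ 0.9  0.1 -1. ] M [0.01 0.01 0.  ] tcp [ 0.5355 -0.0253  0.1446]
scene handle [([0.5315, -0.0295, 0.1518], 0.9)]
scene foot [([0.5893, 0.0038, 0.027], 0.81)]
scene lip_tip []
scene bridge_seat [([0.5313, -0.0268, 0.1072], 0.57)]
```

Request:
send_rows --increments '[[[0,0,-10,0,0.3036],[0,0,-10,0,0.3036],[0,0,0,0,0.3036]]]'

```text
t: 8.88
tcp_pos: [0.5372, -0.0255, 0.1671]
tool_rot: [0.002, -0.237, 0.971, -0.0]
force: [1.1, 0.2, -0.9]
width: 0.305
gripper_force: 3.3
```

```bash
python3 -c "
from h import *
look(['handle','foot','lip_tip','bridge_seat'],('scene','wrist'))"
```

```text
w 0.305 g 3.3 F [ 1.1  0.2 -0.9] M [-0.03 -0.05 -0.01] tcp [ 0.5372 -0.0255  0.1671]
scene handle [([0.5345, -0.0261, 0.1743], 0.95)]
scene foot [([0.5889, 0.0047, 0.0484], 0.91)]
scene lip_tip []
scene bridge_seat [([0.5353, -0.0256, 0.1279], 0.79)]
wrist handle []
wrist foot []
wrist lip_tip []
wrist bridge_seat [([0.5281, -0.026, 0.1273], 0.6)]
```

```bash
python3 -c "
from h import *
rows([.443,.117,.214],126.7,30,f=.29)"
```

```text
[[[2.7, 28.2, -8.3, np.float64(-1.54), 0.29], [2.0, 28.2, -8.3, np.float64(-1.54), 0.29], [1.2, 28.3, -8.3, np.float64(-1.54), 0.29], [0.5, 28.3, -8.3, np.float64(-1.54), 0.29], [-0.3, 28.3, -8.3, np.float64(-1.54), 0.29]]]
[[[-1.1, 28.3, -8.3, np.float64(-1.54), 0.29]]]
```

Request:
send_rows --increments '[[[0,0,-10,0,0.29],[2,28,-10,-1.5,0.29],[2,28,-10,-1.5,0.29],[1,28,-10,-1.5,0.29],[0.5,28.5,-5,-1.5,0.29]]]'

```text
t: 9.8
tcp_pos: [0.4751, 0.0704, 0.2114]
tool_rot: [0.001, -0.288, 0.958, -0.0]
force: [0.2, 1.4, -1.5]
width: 0.304
gripper_force: 21.5
```

Request:
send_rows --increments '[[[0,28.5,-3,-1.5,0.29],[0,28.5,0,-1.7,0.29],[0,0,0,0,0.29],[0,0,0,0,0.29]]]'

```text
t: 10.13
tcp_pos: [0.4425, 0.118, 0.2134]
tool_rot: [0.001, -0.316, 0.949, 0.0]
force: [0.8, -0.5, -1.2]
width: 0.303
gripper_force: 21.5
```

Run:
```python
from h import *
P=look(['handle','foot','bridge_seat','soak_tank','divider_range'],('scene','side','wrist'))
p0,R=tool();print(yawy(R))
cv2.imwrite('pics/w4.png',P['pixels'][:,:,::-1])
```

```text
w 0.303 g 21.5 F [ 0.8 -0.5 -1.2] M [-0.04 -0.06 -0.02] tcp [0.4425 0.118  0.2134]
scene handle [([0.44, 0.1162, 0.2164], 0.7)]
scene foot [([0.4903, 0.1546, 0.0954], 0.92)]
scene bridge_seat [([0.4401, 0.1185, 0.1741], 0.9)]
scene soak_tank [([0.5737, 0.2167, 0.0001], 0.64)]
scene divider_range [([0.5675, 0.2094, 0.1359], 0.71)]
side handle [([0.44, 0.1186, 0.2244], 0.66)]
side foot [([0.491, 0.1541, 0.0973], 0.69)]
side bridge_seat [([0.4379, 0.1103, 0.1726], 0.77)]
side soak_tank [([0.5792, 0.2161, 0.0008], 0.95)]
side divider_range [([0.5671, 0.2089, 0.1395], 0.56)]
wrist handle [([0.4387, 0.113, 0.2223], 0.6)]
wrist foot [([0.568, 0.2088, 0.1369], 0.29)]
wrist bridge_seat [([0.4358, 0.1189, 0.1761], 0.58)]
wrist soak_tank []
wrist divider_range [([0.5673, 0.2123, 0.1378], 0.78)]
126.67321681960381
```

View pics/w4.png

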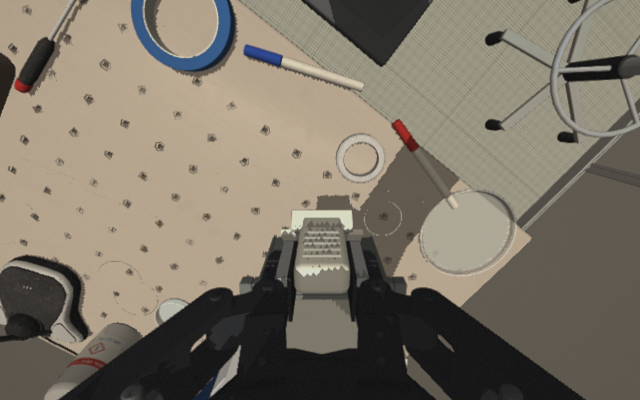

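Request:
send_rows --increments '[[[-10,0,0,0,0.303],[-10,0,0,0,0.303],[-10,0,0,0,0.303],[-10,0,0,0,0.303],[-10,0,0,0,0.303]]]'

```text
t: 11.45
tcp_pos: [0.484, 0.1475, 0.2124]
tool_rot: [-0.0, -0.315, 0.949, -0.0]
force: [-0.2, -0.6, -0.8]
width: 0.302
gripper_force: 5.8
```

Request:
send_rows --increments '[[[-10,0,0,0,0.303],[-10,0,0,0,0.303],[-10,0,0,0,0.303],[-10,0,0,0,0.303],[0,0,0,0,0.303]]]'

```text
t: 11.87
tcp_pos: [0.5166, 0.172, 0.2124]
tool_rot: [0.001, -0.315, 0.949, -0.0]
force: [0.4, -0.2, -0.9]
width: 0.299
gripper_force: 5.6
```

Run:
```python
from h import *
P=look(['handle','foot','bridge_seat','dip_carrier','soak_tank'],('scene','side'))
```

```text
w 0.299 g 5.6 F [ 0.4 -0.2 -0.9] M [-0.01  0.01  0.01] tcp [0.5166 0.172  0.2124]
scene handle [([0.508, 0.1675, 0.2198], 0.79)]
scene foot [([0.5105, 0.1706, 0.0769], 0.78)]
scene bridge_seat [([0.4925, 0.1553, 0.1798], 0.85)]
scene dip_carrier []
scene soak_tank [([0.575, 0.2145, 0.0006], 0.72)]
side handle [([0.5045, 0.1669, 0.2228], 0.92)]
side foot [([0.515, 0.1663, 0.081], 0.89)]
side bridge_seat [([0.4893, 0.1503, 0.1788], 0.87)]
side dip_carrier [([0.4904, 0.154, 0.1399], 0.65)]
side soak_tank [([0.5765, 0.2149, 0.0045], 0.69)]
```

Request:
send_rows --increments '[[[-8,0,0,0,0.303],[-8,0,0,0,0.303],[-7,0,0,0,0.303],[-6,0,0,0,0.303],[0,0,0,0,0.303]]]'

```text
t: 12.88
tcp_pos: [0.5394, 0.189, 0.2123]
tool_rot: [0.0, -0.315, 0.949, -0.0]
force: [0.4, 1.1, -1.0]
width: 0.305
gripper_force: 5.3
```

```bash
cat >> h.py <<'E'
U=np.array([.802,.5975]); V=np.array([-.5975,.802])
def ang(cams=('scene','side','wrist')):
    s=readout.get_state(); t=np.array(s['tcp_pos']); print('tcp u %.4f v %.4f z %.4f'%(t[:2]@U,t[:2]@V,t[2]),'g %.1f F'%s['gripper_force'],np.round(s['force'],1))
    M={'handle':(-69.7,37.7),'foot':(66,2),'bridge_seat':(-36,6.5),'lip_tip':(3,14.3),'dip_carrier':(0,0)}
    A=[];B=[];W=[]
    for c in cams:
        P=wsnap() if c=='wrist' else snap(c)
        for q in M:
            for r in optics.spot_point(q,P)[:1]:
                a=np.array(r['at']); 
                if r['conf']<.4: continue
                A.append(M[q]);B.append([a[:2]@U*1000,a[2]*1000]);W.append((c,q,round(float(a[:2]@V),4)))
    A=np.array(A);B=np.array(B)
    keep=np.ones(len(A),bool)
    for it in range(2):
        a=A[keep]-A[keep].mean(0); b=B[keep]-B[keep].mean(0)
        # carrier x->(cos,-sin), z->(sin,cos)
        th=np.arctan2((a[:,1]*b[:,0]-a[:,0]*b[:,1]).sum(),(a*b).sum())
        c,s_=np.cos(th),np.sin(th); Rm=np.array([[c,s_],[-s_,c]])
        off=B[keep].mean(0)-Rm@A[keep].mean(0)
        res=B-(A@Rm.T+off); keep=np.linalg.norm(res,axis=1)<12
    print('alpha %.1f'%np.degrees(th),'seat u,z',(Rm@np.array([-36,6.5])+off).round(1),'handle',(Rm@np.array([-69.7,37.7])+off).round(1),'foot',(Rm@np.array([66,2])+off).round(1))
    for w,r in zip(W,res): print(*w,r.round(1))
E
python3 -c "
from h import *
ang()"
```

```text
tcp u 0.5455 v -0.1708 z 0.2123 g 5.3 F [ 0.4  1.1 -1. ]
alpha 88.0 seat u,z [502.4 185.5] handle [532.4 220.2] foot [501.4  83.4]
scene handle -0.1718 [ 1.6 -1.5]
scene foot -0.1661 [ 0.8 -2.4]
scene bridge_seat -0.1701 [2.2 2.3]
scene dip_carrier -0.1746 [-3.  -1.7]
side handle -0.168 [-0.2  2.7]
side foot -0.1728 [-1.2  3.1]
side bridge_seat -0.1713 [-3.1 -2.2]
side lip_tip -0.1725 [-13.5  37.5]
side dip_carrier -0.171 [-0.3 -1.9]
wrist handle -0.1708 [0.4 1.8]
wrist foot -0.1712 [ 0.5 -2.7]
wrist bridge_seat -0.1678 [0.6 2.1]
wrist dip_carrier -0.1715 [1.7 0.3]
```

Request:
send_rows --increments '[[[-4,0,0,0,0.303],[0,0,0,0,0.303],[0,0,0,0,0],[0,0,0,0,0],[0,0,0,0,0]]]' --force 100

```text
t: 14.2
tcp_pos: [0.5417, 0.1903, 0.2126]
tool_rot: [0.0, -0.315, 0.949, 0.0]
force: [0.1, -0.4, -0.8]
width: 0.282
gripper_force: 98.1
```

Request:
send_rows --increments '[[[8,0,0,0,0],[0,0,-22,0,0],[0,0,-22,0,0],[0,0,-21,0,0],[0,0,0,0,0]]]'

```text
t: 14.62
tcp_pos: [0.537, 0.1857, 0.282]
tool_rot: [0.004, -0.314, 0.949, 0.0]
force: [1.6, -0.0, -0.6]
width: 0.282
gripper_force: 98.4
```

```bash
python3 -c "
from h import *
ang()"
```

```text
tcp u 0.5417 v -0.1719 z 0.2820 g 98.4 F [ 1.6 -0.  -0.6]
alpha 87.8 seat u,z [496.3 252.7] handle [526.2 287.6] foot [495.8 150.6]
scene handle -0.1727 [1.4 3.3]
scene foot -0.1688 [0.7 2.9]
scene bridge_seat -0.1705 [2.5 4.3]
scene dip_carrier -0.1729 [-0.5 -1. ]
side foot -0.1699 [-0.4  0. ]
side bridge_seat -0.1721 [-1.6 -4.3]
side lip_tip -0.173 [ 0.6 -1.8]
wrist handle -0.1709 [-0.3 -3. ]
wrist foot -0.1717 [0.3 0.3]
wrist bridge_seat -0.1673 [-1.5  2.9]
wrist dip_carrier -0.17 [-1.2 -3.8]
```

Request:
send_rows --increments '[[[-22,0,0,0,0],[-22,0,0,0,0],[-22,0,0,0,0],[-20,0.5,0,0,0],[0,0,0,0,0]]]'

```text
t: 15.93
tcp_pos: [0.6057, 0.24, 0.2769]
tool_rot: [0.001, -0.316, 0.949, 0.0]
force: [-0.9, 0.7, -1.5]
width: 0.285
gripper_force: 98.4
```

Run:
```python
from h import *
ang()
P=snap('side'); q=proj(P,[[*tool()[0][:2],.16]])[0].astype(int); s=snap('scene'); r=proj(s,[[*tool()[0][:2],.16]])[0].astype(int)
c=lambda p,q: cv2.resize(p['pixels'][q[1]-65:q[1]+65,q[0]-65:q[0]+65],(395,395),interpolation=cv2.INTER_CUBIC)
cv2.imwrite('pics/s5.png',np.hstack([c(P,q),c(s,r)])[:,:,::-1])
```

```text
tcp u 0.6292 v -0.1694 z 0.2769 g 98.4 F [-0.9  0.7 -1.5]
alpha 88.7 seat u,z [584.1 253.3] handle [614.6 287.7] foot [581.9 151.3]
scene handle -0.1707 [ 1.3 -4.7]
scene foot -0.1697 [ 33.  132.3]
scene bridge_seat -0.1689 [3.  0.6]
scene dip_carrier -0.17 [-1.4 -4.9]
side handle -0.1686 [1.  3.3]
side foot -0.1718 [ 0.9 -1.5]
side bridge_seat -0.1705 [-5.  -3.8]
side lip_tip -0.1704 [-2.6 -2.1]
side dip_carrier -0.1698 [-5.3 -2.5]
wrist handle -0.1693 [ 1.  -0.1]
wrist foot -0.1688 [-0.6 -5.8]
wrist bridge_seat -0.1671 [-3.2 -0.1]
wrist dip_carrier -0.169 [-3.3 -3.2]
```

View pics/s5.png

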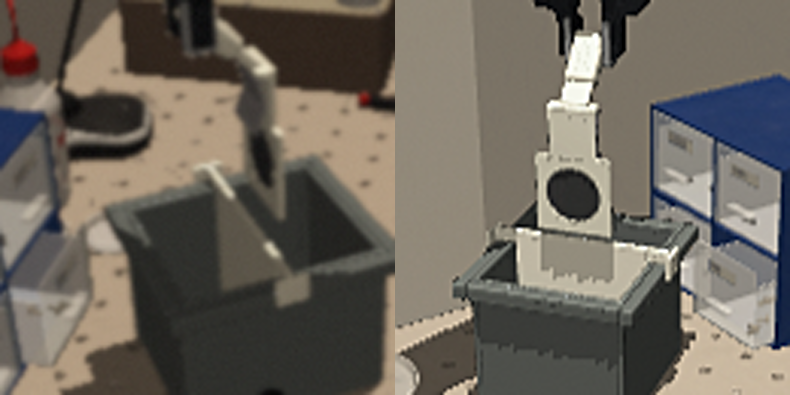

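Request:
send_rows --increments '[[[0,0,15,0,0],[0,0,15,0,0],[0,0,15,0,0],[0,0,10,0,0],[0,0,0,0,0]]]'

```text
t: 17.35
tcp_pos: [0.6025, 0.2367, 0.22]
tool_rot: [-0.002, -0.315, 0.949, -0.0]
force: [1.1, 0.1, -2.1]
width: 0.283
gripper_force: 98.4
```

Request:
send_rows --increments '[[[-2,0,0,0,0],[0,0,0,0,0]]]'

```text
t: 17.52
tcp_pos: [0.6063, 0.2389, 0.2235]
tool_rot: [0.001, -0.315, 0.949, 0.0]
force: [-0.4, -0.1, -1.7]
width: 0.282
gripper_force: 98.4
```

Request:
send_rows --increments '[[[-2,0,0,0,0],[0,0,0,0,0]]]'

```text
t: 17.68
tcp_pos: [0.6078, 0.2401, 0.2236]
tool_rot: [0.001, -0.315, 0.949, 0.0]
force: [-0.2, 0.4, -0.5]
width: 0.28
gripper_force: 98.4
```

Request:
send_rows --increments '[[[-2,0,0,0,0],[0,0,0,0,0]]]'

```text
t: 17.85
tcp_pos: [0.609, 0.2411, 0.2231]
tool_rot: [0.0, -0.315, 0.949, 0.0]
force: [-0.5, -0.2, -0.6]
width: 0.283
gripper_force: 98.4
```

```bash
python3 -c "
from h import *
ang()"
```

```text
tcp u 0.6325 v -0.1705 z 0.2231 g 98.4 F [-0.5 -0.2 -0.6]
alpha 89.7 seat u,z [589.1 195.9] handle [620.1 229.8] foot [585.1  93.9]
scene handle -0.1698 [ 1.2 -2.7]
scene bridge_seat -0.171 [1.6 0.9]
scene dip_carrier -0.1723 [-4.3 -3. ]
side handle -0.1662 [1.5 0. ]
side foot -0.1719 [2.9 5.8]
side bridge_seat -0.1706 [-4.  -1.5]
side lip_tip -0.1719 [2.2 0.3]
side dip_carrier -0.1702 [ 0.3 -1.8]
wrist handle -0.1685 [-0.3  0.9]
wrist bridge_seat -0.1647 [2.3 3.3]
wrist dip_carrier -0.169 [-3.4 -2.5]
```

Request:
send_rows --increments '[[[-2,0,0,0,0],[0,0,0,0,0]]]'

```text
t: 18.92
tcp_pos: [0.6105, 0.2423, 0.2226]
tool_rot: [0.0, -0.315, 0.949, 0.0]
force: [-0.7, 0.5, -1.2]
width: 0.281
gripper_force: 98.4
```

Request:
send_rows --increments '[[[-1.5,0,0,0,0],[0,0,0,0,0]]]'

```text
t: 19.08
tcp_pos: [0.6114, 0.2428, 0.2225]
tool_rot: [-0.0, -0.315, 0.949, -0.0]
force: [-0.8, -0.1, -0.4]
width: 0.277
gripper_force: 98.4
```

Request:
send_rows --increments '[[[-1,0,0,0,0],[0,0,0,0,0]]]'

```text
t: 19.25
tcp_pos: [0.6119, 0.2432, 0.2223]
tool_rot: [-0.001, -0.315, 0.949, -0.0]
force: [-1.3, -0.6, -1.6]
width: 0.284
gripper_force: 98.3
```

Request:
send_rows --increments '[[[-1,0,0,0,0],[0,0,0,0,0]]]'

```text
t: 19.42
tcp_pos: [0.6125, 0.2436, 0.2221]
tool_rot: [-0.001, -0.315, 0.949, -0.0]
force: [-2.3, -1.4, -1.6]
width: 0.284
gripper_force: 98.3
```

Request:
send_rows --increments '[[[-1,0,0,0,0],[0,0,0,0,0]]]'

```text
t: 19.58
tcp_pos: [0.6131, 0.2441, 0.2219]
tool_rot: [-0.001, -0.315, 0.949, -0.0]
force: [-3.3, -2.6, -2.9]
width: 0.28
gripper_force: 98.2
```

Request:
send_rows --increments '[[[-1,0,0,0,0],[0,0,0,0,0]]]'

```text
t: 19.75
tcp_pos: [0.6135, 0.2443, 0.2217]
tool_rot: [-0.002, -0.314, 0.949, -0.0]
force: [-5.3, -2.8, -3.1]
width: 0.283
gripper_force: 98.2
```

Request:
send_rows --increments '[[[4.4,0,0,0,0],[0,0,0,0,0],[0,0,7,0,0],[0,0,7,0,0],[0,0,0,0,0]]]'

```text
t: 20.17
tcp_pos: [0.6109, 0.2429, 0.207]
tool_rot: [-0.0, -0.315, 0.949, 0.0]
force: [-0.7, -0.6, -2.4]
width: 0.282
gripper_force: 98.5
```

Run:
```python
from h import *
ang(('side','wrist'))
P=snap('side'); q=proj(P,[[*tool()[0][:2],.16]])[0].astype(int); s=snap('scene'); r=proj(s,[[*tool()[0][:2],.16]])[0].astype(int)
c=lambda p,q: cv2.resize(p['pixels'][q[1]-40:q[1]+40,q[0]-40:q[0]+40],(395,395),interpolation=cv2.INTER_CUBIC)
cv2.imwrite('pics/s6.png',np.hstack([c(P,q),c(s,r)])[:,:,::-1])
```

```text
tcp u 0.6350 v -0.1702 z 0.2070 g 98.5 F [-0.7 -0.6 -2.4]
alpha 90.3 seat u,z [592.  181.1] handle [623.4 214.6] foot [587.   79.1]
side handle -0.1683 [2.4 2.2]
side bridge_seat -0.1711 [-1.8 -2.6]
side lip_tip -0.1682 [0.2 1.4]
side dip_carrier -0.1688 [-2.8 -2.6]
wrist bridge_seat -0.1659 [0.1 3.2]
wrist dip_carrier -0.1694 [ 2.  -1.5]
```

View pics/s6.png

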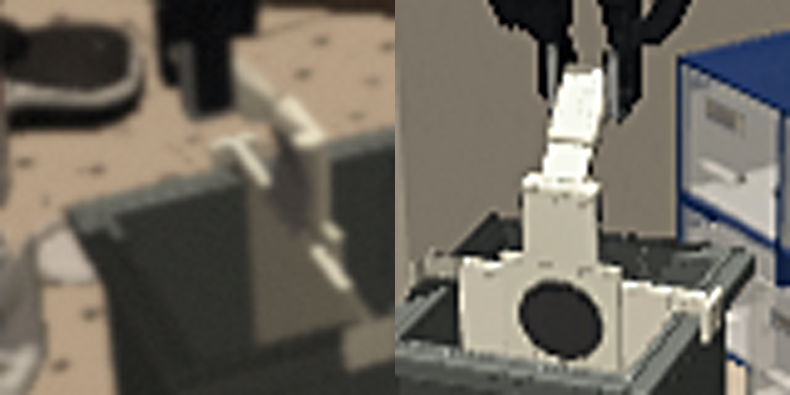

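Request:
send_rows --increments '[[[0,0,3,0,0],[0,0,3,0,0],[0,0,0,0,0]]]'

```text
t: 21.12
tcp_pos: [0.611, 0.2425, 0.2019]
tool_rot: [-0.0, -0.315, 0.949, -0.0]
force: [0.1, -0.7, -1.2]
width: 0.286
gripper_force: 98.5
```

Request:
send_rows --increments '[[[0,0,3,0,0],[0,0,0,0,0]]]'

```text
t: 21.28
tcp_pos: [0.611, 0.2426, 0.199]
tool_rot: [-0.0, -0.315, 0.949, -0.0]
force: [0.6, -0.5, -0.9]
width: 0.282
gripper_force: 98.5
```

Request:
send_rows --increments '[[[0,0,3,0,0],[0,0,0,0,0]]]'

```text
t: 21.45
tcp_pos: [0.611, 0.2426, 0.196]
tool_rot: [-0.0, -0.315, 0.949, -0.0]
force: [0.4, 0.1, -1.3]
width: 0.281
gripper_force: 98.5
```

Request:
send_rows --increments '[[[0,0,3,0,0],[0,0,0,0,0]]]'

```text
t: 21.62
tcp_pos: [0.6112, 0.2427, 0.1932]
tool_rot: [0.0, -0.315, 0.949, -0.0]
force: [-0.2, -0.6, -1.9]
width: 0.284
gripper_force: 98.5
```

Request:
send_rows --increments '[[[0,0,3,0,0],[0,0,0,0,0]]]'

```text
t: 21.78
tcp_pos: [0.6113, 0.2427, 0.1905]
tool_rot: [0.0, -0.315, 0.949, -0.0]
force: [-1.6, -0.1, -1.8]
width: 0.283
gripper_force: 98.6
```

Request:
send_rows --increments '[[[0,0,3,0,0],[0,0,0,0,0]]]'

```text
t: 21.95
tcp_pos: [0.6114, 0.2427, 0.1876]
tool_rot: [0.0, -0.315, 0.949, -0.0]
force: [0.3, 0.2, 0.0]
width: 0.285
gripper_force: 98.7
```

Request:
send_rows --increments '[[[0,0,3,0,0],[0,0,0,0,0]]]'

```text
t: 22.12
tcp_pos: [0.6116, 0.2429, 0.1849]
tool_rot: [0.001, -0.315, 0.949, 0.0]
force: [0.8, 0.1, 2.8]
width: 0.284
gripper_force: 99.2
```

Request:
send_rows --increments '[[[0,0,2,0,0],[0,0,0,0,0]]]'

```text
t: 22.28
tcp_pos: [0.6111, 0.2427, 0.1822]
tool_rot: [0.0, -0.315, 0.949, -0.0]
force: [1.8, -0.4, 0.3]
width: 0.283
gripper_force: 98.8
```

Request:
send_rows --increments '[[[0,0,2,0,0],[0,0,0,0,0]]]'

```text
t: 22.45
tcp_pos: [0.611, 0.2427, 0.18]
tool_rot: [-0.0, -0.315, 0.949, -0.0]
force: [1.3, 0.2, -0.9]
width: 0.28
gripper_force: 98.8
```

Request:
send_rows --increments '[[[0,0,2,0,0],[0,0,0,0,0]]]'

```text
t: 22.62
tcp_pos: [0.611, 0.2426, 0.1781]
tool_rot: [-0.0, -0.315, 0.949, -0.0]
force: [1.1, 0.4, -1.0]
width: 0.283
gripper_force: 98.7
```

Request:
send_rows --increments '[[[0,0,2.5,0,0],[0,0,2.5,0,0],[0,0,0,0,0]]]'

```text
t: 22.87
tcp_pos: [0.6109, 0.2425, 0.1729]
tool_rot: [-0.0, -0.315, 0.949, -0.0]
force: [2.0, 0.1, -1.5]
width: 0.278
gripper_force: 98.7
```

Request:
send_rows --increments '[[[0,0,2.5,0,0],[0,0,2,0,0],[0,0,0,0,0]]]'

```text
t: 23.12
tcp_pos: [0.611, 0.2426, 0.1686]
tool_rot: [-0.0, -0.315, 0.949, -0.0]
force: [1.1, 1.8, -1.7]
width: 0.284
gripper_force: 98.6
```

Request:
send_rows --increments '[[[0,0,2,0,0],[0,0,0,0,0]]]'

```text
t: 23.28
tcp_pos: [0.611, 0.2425, 0.1668]
tool_rot: [-0.0, -0.315, 0.949, -0.0]
force: [1.7, 1.0, -0.9]
width: 0.283
gripper_force: 98.6
```

Request:
send_rows --increments '[[[0,0,1.5,0,0],[0,0,0,0,0]]]'

```text
t: 23.45
tcp_pos: [0.6111, 0.2426, 0.1654]
tool_rot: [-0.0, -0.315, 0.949, -0.0]
force: [0.8, -0.3, -0.2]
width: 0.282
gripper_force: 98.6
```

Request:
send_rows --increments '[[[0,0,1.5,0,0],[0,0,0,0,0]]]'

```text
t: 23.62
tcp_pos: [0.6111, 0.2426, 0.1639]
tool_rot: [-0.0, -0.315, 0.949, -0.0]
force: [-0.0, 0.8, 0.4]
width: 0.283
gripper_force: 98.6
```

Request:
send_rows --increments '[[[0,0,1,0,0],[0,0,0,0,0]]]'

```text
t: 23.78
tcp_pos: [0.6112, 0.2427, 0.1633]
tool_rot: [0.0, -0.315, 0.949, 0.0]
force: [0.3, 0.8, 0.7]
width: 0.282
gripper_force: 99.0
```

Request:
send_rows --increments '[[[0,0,1,0,0],[0,0,0,0,0]]]'

```text
t: 23.95
tcp_pos: [0.6114, 0.2428, 0.1631]
tool_rot: [0.0, -0.315, 0.949, 0.0]
force: [-0.8, 0.6, 5.9]
width: 0.281
gripper_force: 99.5
```

```bash
python3 -c "
from h import *
ang()
for c in ('scene','side'):
    P=snap(c)
    for q in ['soak_tank','divider_range']: print([np.round(d['at'],4).tolist() for d in optics.spot_point(q,P)[:1]])
"
```

```text
tcp u 0.6354 v -0.1706 z 0.1631 g 99.5 F [-0.8  0.6  5.9]
alpha 89.2 seat u,z [592.2 136.7] handle [622.9 170.8] foot [589.   34.7]
scene handle -0.1725 [-0.9  0.8]
scene bridge_seat -0.17 [3.1 3.2]
scene dip_carrier -0.1706 [-3.5 -3. ]
side handle -0.1696 [-1.9  1.1]
side bridge_seat -0.1737 [-5.3 -1.2]
side lip_tip -0.1729 [9.9 2.2]
side dip_carrier -0.1702 [-4.7  0.3]
wrist handle -0.1699 [ 4.4 -3.4]
wrist foot -0.1693 [ 0.4 -0.5]
wrist bridge_seat -0.1662 [0.6 2.2]
wrist dip_carrier -0.17 [-2.2 -1.5]
[[0.5766, 0.2114, 0.0006]]
[[0.5647, 0.2142, 0.1352]]
[[0.5764, 0.2151, 0.0022]]
[[0.5691, 0.2084, 0.137]]
```

Request:
send_rows --increments '[[[0,0,1.5,0,0],[0,0,1,0,0],[0,0,0,0,0]]]'

```text
t: 25.4
tcp_pos: [0.6119, 0.2431, 0.1625]
tool_rot: [0.001, -0.315, 0.949, 0.0]
force: [-1.8, 0.2, 15.3]
width: 0.282
gripper_force: 100.7
```

Request:
send_rows --increments '[[[0,0,0,0,0.3],[0,0,0,0,0.303],[0,0,0,0,0.303]]]'

```text
t: 25.65
tcp_pos: [0.6124, 0.2436, 0.1612]
tool_rot: [0.002, -0.315, 0.949, 0.0]
force: [3.2, 1.5, 5.0]
width: 0.303
gripper_force: 6.1
```

```bash
python3 -c "
from h import *
ang()"
```

```text
tcp u 0.6367 v -0.1706 z 0.1612 g 6.1 F [3.2 1.5 5. ]
alpha 0.0 seat u,z [nan nan] handle [nan nan] foot [nan nan]
scene handle -0.1689 [nan nan]
scene bridge_seat -0.1702 [nan nan]
scene dip_carrier -0.1714 [nan nan]
side handle -0.1681 [nan nan]
side bridge_seat -0.126 [nan nan]
side lip_tip -0.1714 [nan nan]
side dip_carrier -0.1709 [nan nan]
wrist handle -0.1698 [nan nan]
wrist foot -0.1724 [nan nan]
wrist bridge_seat -0.1662 [nan nan]
wrist dip_carrier -0.1702 [nan nan]h.py:59: RuntimeWarning: Mean of empty slice.
  a=A[keep]-A[keep].mean(0); b=B[keep]-B[keep].mean(0)
  ret = um.true_divide(
h.py:63: RuntimeWarning: Mean of empty slice.
  off=B[keep].mean(0)-Rm@A[keep].mean(0)
```

Request:
send_rows --increments '[[[0,0,-1,0,0.31],[0,0,0,0,0.4],[0,0,0,0,1],[0,0,0,0,1],[0,0,0,0,1]]]'

```text
t: 26.97
tcp_pos: [0.6108, 0.2423, 0.1601]
tool_rot: [-0.001, -0.315, 0.949, -0.0]
force: [0.3, 0.6, -0.8]
width: 0.809
gripper_force: 0.0
```

Request:
send_rows --increments '[[[0,0,0,0,1],[0,0,0,0,1],[0,0,0,0,1]]]'

```text
t: 27.22
tcp_pos: [0.6111, 0.2426, 0.1605]
tool_rot: [-0.0, -0.315, 0.949, -0.0]
force: [0.6, -0.4, 0.2]
width: 1.003
gripper_force: 0.0
```

```bash
sed -i 's/keep=np.linalg.norm(res,axis=1)<12/e=np.linalg.norm(res,axis=1); keep=e<=max(12,2*np.median(e))/' h.py; python3 -c "
from h import *
ang()"
```

```text
tcp u 0.6350 v -0.1705 z 0.1605 g 0.0 F [ 0.6 -0.4  0.2]
alpha 90.0 seat u,z [593.  137.4] handle [624.2 171.1] foot [588.5  35.4]
scene handle -0.1731 [-1.  -2.4]
scene bridge_seat -0.1698 [0.6 1.5]
scene dip_carrier -0.1697 [-1.4  0.7]
side handle -0.1676 [1.1 5.8]
side bridge_seat -0.172 [ 0.1 -2.7]
side lip_tip -0.1709 [-11.7  36.3]
side dip_carrier -0.1664 [-2.5 -1.2]
wrist handle -0.1708 [0.6 1.3]
wrist foot -0.1716 [ 0.1 -3.1]
wrist bridge_seat -0.169 [ 2.8 -0.1]
wrist dip_carrier -0.1701 [-0.4 -0.2]
```

Request:
send_rows --increments '[[[0,0,-10,0,1],[0,0,-20,0,1],[0,0,-30,0,1],[0,0,-30,0,1],[0,0,-30,0,1]]]'

```text
t: 28.53
tcp_pos: [0.611, 0.2425, 0.2827]
tool_rot: [0.0, -0.315, 0.949, -0.0]
force: [0.4, 1.1, -0.2]
width: 1.003
gripper_force: 0.0
```

Request:
send_rows --increments '[[[0,0,0,0,1],[0,0,0,0,1],[0,0,0,0,1]]]'

```text
t: 28.78
tcp_pos: [0.6108, 0.2426, 0.2808]
tool_rot: [0.0, -0.315, 0.949, 0.0]
force: [-0.1, 0.4, -0.6]
width: 0.998
gripper_force: 0.0
```

```bash
python3 -c "
from h import *
ang()
for c in ('scene','side'):
    P=snap(c)
    for q in ['soak_tank','divider_range','petri_dish','tape_ring','steel_collar']: print(q,[np.round(d['at'],4).tolist() for d in optics.spot_point(q,P)[:1]])
"
```

```text
tcp u 0.6348 v -0.1704 z 0.2808 g 0.0 F [-0.1  0.4 -0.6]
alpha 89.1 seat u,z [593.5 137.9] handle [624.2 172. ] foot [590.5  35.8]
scene handle -0.167 [-0.2 -3.2]
scene bridge_seat -0.1706 [-2.1  1.5]
scene dip_carrier -0.1732 [-3.4 -0.9]
side handle -0.1671 [2.5 6.3]
side foot -0.1679 [ 33.6 138.8]
side bridge_seat -0.1729 [-1.1 -0.3]
side lip_tip -0.1717 [ 6.7 -0.8]
side dip_carrier -0.1724 [-0.5 -2.1]
wrist handle -0.1697 [2.2 0.2]
wrist foot -0.1709 [-0.1 -1.9]
wrist bridge_seat -0.1669 [-1.5  3.6]
wrist dip_carrier -0.1677 [-2.4 -2.5]
soak_tank [[0.5752, 0.2119, 0.0014]]
divider_range [[0.5659, 0.2118, 0.1348]]
petri_dish [[0.7439, 0.0756, -0.0014]]
tape_ring []
steel_collar [[0.4073, 0.1444, 0.0035]]
soak_tank [[0.5786, 0.2164, 0.0025]]
divider_range [[0.5671, 0.2071, 0.1363]]
petri_dish [[0.7441, 0.0811, -0.0024]]
tape_ring [[0.3962, -0.0922, 0.001]]
steel_collar [[0.4098, 0.1468, -0.0006]]
```

```bash
python3 -c "
from h import *
print(workorder.hand_in())"
```

```text
the job is handed in; nothing more can be done
None
```

The dip carrier hangs upright in the soak tank with its lip hooked over the divider and the bridge pressed home (it stopped solid, at about 15 N). It is released, the tank and the bystanders stand where they were to within the cameras' few millimetres, and the job was handed in at about 29 s; no verdict was returned.

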